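# Turn round a row of lacquered furniture feet on the way to the drying rack

## Task

Move the four lacquered furniture feet from the wooden rack to the empty metal rack in reverse order: the foot that starts at the red end of the wooden rack goes into the pocket farthest from the metal rack's red end, its neighbour next to that, and so on, until the one that started farthest from the red ends up beside the metal rack's red block. Set each foot down gently and upright, flat on the floor of its own pocket; do not drop one or knock one over.

Things in the scene. Friction and masses are not known exactly. Their poses are not given: they have to be found in the camera images.
- wood_rack: Fixed brown wooden rack holding the feet at the start. Origin on the table under the row's centre; y along the row, x across it, away from the robot. Pocket centres at x 0, y +108, +36, -36, -108 mm; pockets 66 x 66 mm, floor 10 mm above the table, walls 6 thick, tops 20 above the table. Red block (20 long, 30 high) at the +y end. Ledge 36 wide, 10 high, along the -x edge carries the tags.
- metal_rack: Fixed bare grey aluminium rack, empty at the start: here the feet go. Pockets, red block (+y end), origin and axes just as the wooden rack's (centres at x 0, y +108, +36, -36, -108 mm; 66 x 66 mm, floor at 10, wall tops at 20 mm above the table), but without ledge and tags. 78 mm wide, 314 long. The racks' places, yaws and sides (left or right) vary.
- foot_white_mid (a point): Loose white furniture foot, 0.09 kg, upright, round about z, 82 mm high: base disc 44 across, 12 high; shaft 38 across from 20 to 70 up (grip there); steel bolt 8 across on top. This point: on the axis, half-way up (41 above its underside, 51 above the table in a pocket of either rack). Starts up to 9 mm off its pocket's centre; shafts in the row stand about 34 mm apart, across the row it is free.
- foot_blue_mid (a point): Loose blue furniture foot, 0.09 kg, upright, round about z, 82 mm high: base disc 44 across, 12 high; shaft 38 across from 20 to 70 up (grip there); steel bolt 8 across on top. This point: on the axis, half-way up (41 above its underside, 51 above the table in a pocket of either rack). Starts up to 9 mm off its pocket's centre; shafts in the row stand about 34 mm apart, across the row it is free.
- foot_yellow_mid (a point): Loose yellow furniture foot, 0.09 kg, upright, round about z, 82 mm high: base disc 44 across, 12 high; shaft 38 across from 20 to 70 up (grip there); steel bolt 8 across on top. This point: on the axis, half-way up (41 above its underside, 51 above the table in a pocket of either rack). Starts up to 9 mm off its pocket's centre; shafts in the row stand about 34 mm apart, across the row it is free.
- foot_black_mid (a point): Loose black furniture foot, 0.09 kg, upright, round about z, 82 mm high: base disc 44 across, 12 high; shaft 38 across from 20 to 70 up (grip there); steel bolt 8 across on top. This point: on the axis, half-way up (41 above its underside, 51 above the table in a pocket of either rack). Starts up to 9 mm off its pocket's centre; shafts in the row stand about 34 mm apart, across the row it is free.
- tag_white: Fixed flat white tag, 22 x 44 x 4 mm, on the wooden rack's ledge beside the pocket where the white foot starts: origin 57 mm to -x of that pocket's centre (rack axes), 10 mm above the table. It stays and so keeps the starting order. Not to be handled.
- tag_blue: Fixed flat blue tag, 22 x 44 x 4 mm, on the wooden rack's ledge beside the pocket where the blue foot starts: origin 57 mm to -x of that pocket's centre (rack axes), 10 mm above the table. It stays and so keeps the starting order. Not to be handled.
- tag_yellow: Fixed flat yellow tag, 22 x 44 x 4 mm, on the wooden rack's ledge beside the pocket where the yellow foot starts: origin 57 mm to -x of that pocket's centre (rack axes), 10 mm above the table. It stays and so keeps the starting order. Not to be handled.
- tag_black: Fixed flat black tag, 22 x 44 x 4 mm, on the wooden rack's ledge beside the pocket where the black foot starts: origin 57 mm to -x of that pocket's centre (rack axes), 10 mm above the table. It stays and so keeps the starting order. Not to be handled.
Not all that is in view belongs to the job. Leave any green or purple look-alike of the part that bears foot_white_mid alone.

How it is judged:
By the outcome, as a careful person would: the job done as asked, in the order asked, and still so for the second after the job is handed in, with the robot touching nothing.
It also fails if it takes over 106 s, if anything falls off the work surface, if the arm or the gripper's body presses on something with over 40 N, if the wrist force passes 120 N, or if a joint passes its speed limit or range.

## Robot

A 7-joint arm with a two-finger parallel gripper is mounted at the origin on the work surface. World frame = base frame: x ahead of the robot, y to its left, z up, the work surface at z = 0. Lengths are in m, angles in degrees, forces in N, time in s.
With the tool pointing down it reaches from about 0.4 to 0.925 m from the base axis. Payload 5.6 kg.
Tool frame: the origin (TCP) lies midway between the tips of the shut fingers; the grasp point (between the pads) lies 19 mm behind it; z points along the fingers, y is the direction in which the jaws open and shut (so a half turn about z gives the same grasp; the last joint's range is limited). The gripper opens to 85 mm and grips with 20 to 120 N. Pads are 22 mm wide; open, the fingers measure 114 mm over their backs; the gripper's body (76 mm by 85 mm) begins 54 mm behind the grasp point. The pads swing forward as they close: fully open they stand 13 mm farther back than shut.
Start: joints at [-66.578, 26.786, -0.665, 91.828, 0.344, 61.387, -3.226], TCP at [0.284, 0.585, 0.231] pointing down, gripper open.
Joint ranges: [-144.91, 144.91], [-17.63, 115.5], [-89.93, 88.59], [15.96, 139.68], [-74.01, 254.01], [8.47, 105.57], [-167.45, 167.45]. Speed limits (degrees/s): [147.25, 147.25, 180, 180, 180, 180, 180].

## Interface

Orientations are given as a 3x3 rotation matrix whose columns are the frame's x, y, z axes.
In Python, from plant import get_state, cams, bot gives the robot as it stands.
- The arm moves only by the tool step_arm, never from a script. Its argument "plan" is one flat list of numbers, 7 for each row, row after row: the shift along the world's x, y, z in m, then the turn, a rotation vector about the world's x, y, z in degrees, then the opening, from 0 (shut) to 1 (fully open). A call has 1 to 8 rows; each row is the pose to reach, as a shift and turn from the pose commanded when the call began; what a row does not reach only later rows make up. A row lasts 1/10 s, in which the tool goes at most 50 mm and 8.59 degrees, less where a joint would pass 70% of its speed; a pose out of reach is approached as far as the arm can. A call with a gripper value outside its range is refused whole. The fingers move at their own pace and stop on an object; "force" is the grip in N (left out, the last holds). Time passes only in rows, so rows that repeat a pose let the fingers close. It gives the time, the measured TCP pose, the force and the opening at its end, in the units of the state.
- get_state(): the state, without advancing time (a new reading comes with each control period).
- cams.grab_frame(name): name is "scene" or "top" or "wrist"; returns the picture (480x640x3 uint8, blue, green, red); there is no depth.
- cams.camera_model(name): a dict with "camera_matrix" (3x3 intrinsics, pixels), "cam_to_world" (4x4, takes a point from camera to world coordinates); the wrist camera has in their place "T_tool_cam" (4x4, takes a point from camera to tool coordinates, whose origin is the TCP and whose axes are the flange's). Camera axes: x right, y down, z forward; pixel columns grow to the right and rows downward; lengths in m; the calibration is good to about 2 mm. The wrist camera is an equidistant fisheye: a pixel r from the principal point sees the ray r / f radians off the axis. A picture is of the moment at which its call begins: read the wrist's pose just before it. camera_model takes no time and is no camera call.
- bot.finish_job(): hands the job in, once; it reports no verdict.
The state is a dict: "time_s": time; "q": joint angles; "qvel": joint speeds; "tau": joint torques, N m; "ee_pos": TCP position; "tool_rot": TCP orientation; "wrist_force": force on the tool from outside, world axes, zero at the start; "wrist_torque": the same for the moment, N m; "finger_gap": finger opening in m.
Only numpy, scipy, OpenCV 4.12 (cv2) and the standard library are available. Lean on these libraries where they do the work, as an engineer would, in place of code of your own. Each camera call takes 0.05 s, during which the arm holds its last target. There are 200 camera calls.

## Working session

There is one attempt and no reset: what is moved stays moved. The work goes in short steps, Python scripts to look and compute and a tool call to move; the robot and the scene stay as the last step left them, time stands still between calls to the robot, and variables do not carry over. Pictures are saved under pics/ and viewed, about 12 in all and at most 16, crops included, and the job is handed in when it is done.

Besides the shell and the picture viewer there is one more tool, called after "Request:" in YAML: its name, and indented under it one key for each argument. step_arm: Moves the arm, as the interface text tells. Its arguments: {"type":"object","properties":{"plan":{"type":"array","items":{"type":"number"}},"force":{"type":"number"}},"required":["plan"]}

```bash
ls; mkdir -p pics
python3 - <<'E'
from plant import get_state,cams
import cv2,numpy as np
np.set_printoptions(precision=4,suppress=True)
s=get_state();print(s)
for n in("top","scene"):
    m=cams.camera_model(n);print(n,m)
    cv2.imwrite(f"pics/{n}0.png",cams.grab_frame(n))
print(cams.camera_model("wrist"))
E
```

```text
pics
{'time_s': 0.0, 'q': array([-66.5774,  26.8387,  -0.6654,  91.8807,   0.3437,  61.3859,
        -3.2246]), 'qvel': array([ 0.0023, -0.0134,  0.0795,  0.0176, -0.0262,  0.0354,  0.0754]), 'tau': array([ -0.0007, -53.2375,   0.0209, -25.1305,   0.0113,   0.0077,
         0.    ]), 'ee_pos': array([0.2836, 0.5843, 0.2303]), 'tool_rot': array([[-0.8996,  0.4366, -0.0007],
       [ 0.4366,  0.8996, -0.0017],
       [-0.0001, -0.0018, -1.    ]]), 'wrist_force': array([0.7077, 0.5508, 0.6276]), 'wrist_torque': array([-0.0224, -0.0014, -0.0347]), 'finger_gap': 0.08573958823675061}
top {'camera_matrix': array([[550.6167,   0.    , 318.9635],
       [  0.    , 550.6167, 240.9872],
       [  0.    ,   0.    ,   1.    ]]), 'cam_to_world': array([[-0.0062, -0.9883,  0.1526,  0.2904],
       [-0.9999,  0.0041, -0.0141, -0.0356],
       [ 0.0133, -0.1526, -0.9882,  1.1133],
       [ 0.    ,  0.    ,  0.    ,  1.    ]])}
scene {'camera_matrix': array([[567.8501,   0.    , 317.5113],
       [  0.    , 567.8501, 242.8021],
       [  0.    ,   0.    ,   1.    ]]), 'cam_to_world': array([[ 0.4474,  0.6639, -0.5993,  1.1567],
       [ 0.8943, -0.3261,  0.3063, -0.4045],
       [ 0.0079, -0.673 , -0.7396,  0.9124],
       [ 0.    ,  0.    ,  0.    ,  1.    ]])}
{'camera_matrix': array([[371.6483,   0.    , 322.1633],
       [  0.    , 371.6483, 236.7218],
       [  0.    ,   0.    ,   1.    ]]), 'T_tool_cam': array([[-0.0009, -0.9493, -0.3145,  0.0812],
       [ 1.    , -0.0009, -0.0001,  0.0009],
       [-0.0002, -0.3145,  0.9493, -0.1432],
       [ 0.    ,  0.    ,  0.    ,  1.    ]])}
```

View pics/top0.png

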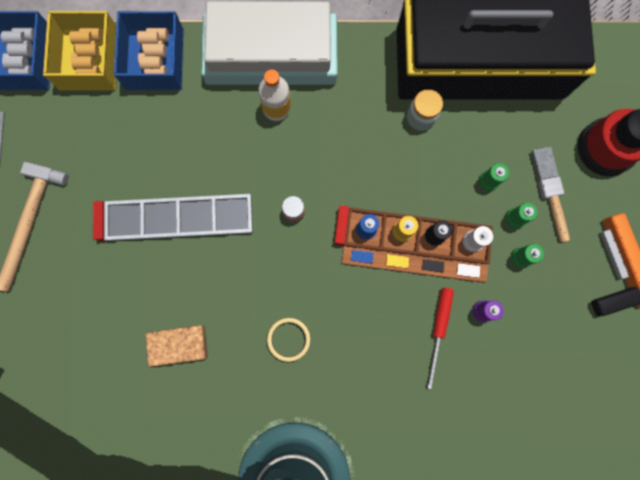

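View pics/scene0.png

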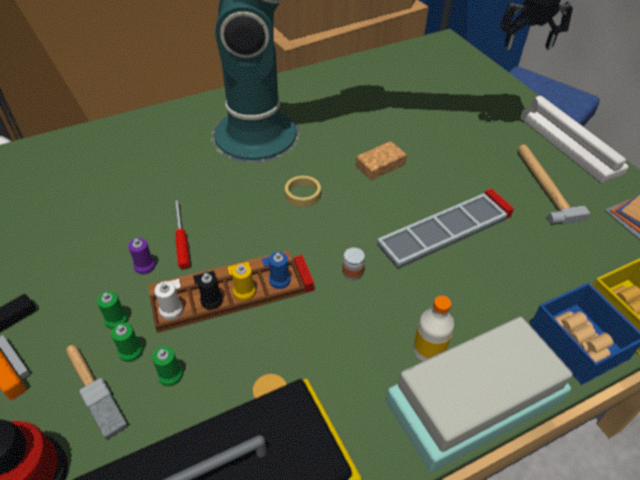

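```bash
cat > h.py <<'E'
import numpy as np,cv2
from plant import get_state,cams,bot
np.set_printoptions(precision=4,suppress=True)
def px2w(name,uv,z):
    m=cams.camera_model(name);T=m["cam_to_world"]
    r=(T[:3,:3]@np.linalg.inv(m["camera_matrix"])@np.c_[np.atleast_2d(uv),np.ones(len(np.atleast_2d(uv)))].T).T
    return T[:3,3]+r*((z-T[2,3])/r[:,2])[:,None]
def w2px(name,P):
    m=cams.camera_model(name);T=np.linalg.inv(m["cam_to_world"])
    p=np.atleast_2d(P)@T[:3,:3].T+T[:3,3]
    q=p@m["camera_matrix"].T
    return q[:,:2]/q[:,2:]
E
python3 - <<'E'
import cv2,numpy as np
i=cv2.imread("pics/top0.png")
f=lambda x,y,w,h:cv2.resize(i[y:y+h,x:x+w],None,fx=4.5,fy=4.5,interpolation=cv2.INTER_CUBIC)
cv2.imwrite("pics/crop0.png",np.vstack([f(88,187,172,60),f(330,200,172,70+0)]))
E
```

```text
(no output)
```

View pics/crop0.png

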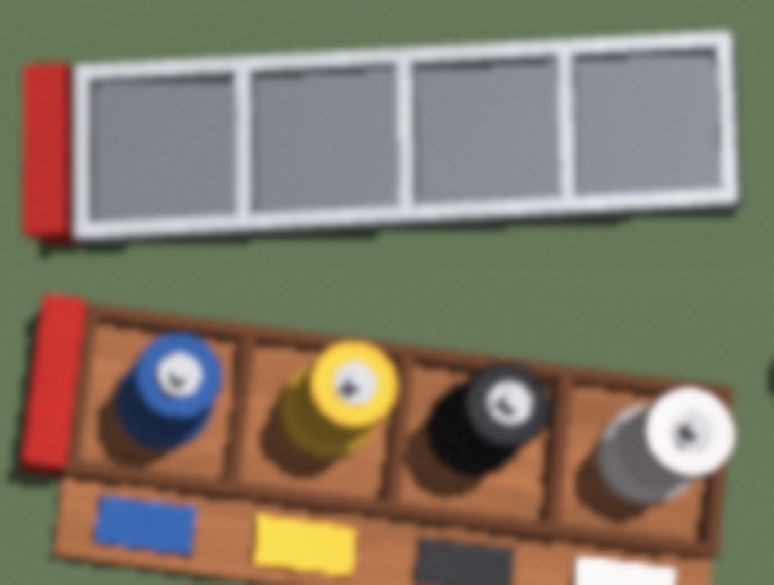

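```bash
cat >> h.py <<'E'
def fit(P,L):  # 2D rigid fit
    a,b=P.mean(0),L.mean(0); U=(L-b); V=(P-a)
    t=np.arctan2((U[:,0]*V[:,1]-U[:,1]*V[:,0]).sum(),(U*V).sum())
    R=np.array([[np.cos(t),-np.sin(t)],[np.sin(t),np.cos(t)]]); o=a-R@b
    return o,t,R,P-(L@R.T+o)
E
python3 - <<'E'
from h import *
c=lambda a,ox,oy:(np.array(a,float)+.5)/4.5-.5+[ox,oy]
L=np.array([[39,147],[39,-147],[-39,-147],[-39,147]])/1e3
Y=np.array([108,36,-36,-108])/1e3
for n,a,ox,oy in(("metal",[(75,66),(731,33),(737,204),(78,238)],88,187),("wood",[(92,307),(731,388),(715,555),(75,478)],330,140)):
    p=px2w("top",c(a,ox,oy),.02)[:,:2]
    o,t,R,res=fit(p,L); print(n,o,np.degrees(t)); print(res*1e3)
    pk=np.c_[0*Y,Y]@R.T+o; print(pk,np.hypot(*pk.T))
    if n=="wood":
        f=px2w("top",c([(178,380),(353,386),(509,404),(690,431)],330,140),.08)[:,:2]
        print("feet",f,"\nin rack",(f-o)@R*1e3)
E
```

```text
metal [0.5102 0.233 ] 2.819133635671389
[[ 0.271   0.5399]
 [ 0.1255  0.1994]
 [-0.3437  0.3532]
 [-0.0528 -1.0926]]
[[0.5049 0.3409]
 [0.5084 0.2689]
 [0.512  0.197 ]
 [0.5155 0.1251]] [0.6092 0.5752 0.5486 0.5305]
wood [ 0.4695 -0.2535] -7.3823159758515535
[[-0.0819 -2.046 ]
 [-0.5291  2.0536]
 [ 1.243   3.3095]
 [-0.632  -3.317 ]]
[[ 0.4834 -0.1464]
 [ 0.4741 -0.2178]
 [ 0.4649 -0.2892]
 [ 0.4556 -0.3606]] [0.5051 0.5218 0.5475 0.5811]
feet [[ 0.4822 -0.1465]
 [ 0.4794 -0.2209]
 [ 0.4713 -0.287 ]
 [ 0.4594 -0.3636]] 
in rack [[  -1.1321  107.7429]
 [   5.578    33.6038]
 [   6.125   -33.0398]
 [   4.1329 -110.5199]]
```

Wanted, in the top picture: blue (368,228), yellow (405,228), black (439,232) and white (480,238), all standing in the wooden rack. They could be mistaken for the green ones (496,176), (525,214), (531,255), the purple one (490,310) and the white-capped jar (292,210). The crop confirms the four in the rack, matching their tags; blue is at the red end, so it goes to the metal rack's far pocket.

Request:
step_arm:
  plan: [0.2, -0.33, -0.03, 0, 0, -68, 1, 0.2, -0.33, -0.03, 0, 0, -68, 1, 0.2, -0.33, -0.03, 0, 0, -68, 1, 0.2, -0.33, -0.03, 0, 0, -68, 1, 0.2, -0.33, -0.03, 0, 0, -68, 1, 0.2, -0.33, -0.03, 0, 0, -68, 1, 0.2, -0.33, -0.03, 0, 0, -68, 1, 0.2, -0.33, -0.03, 0, 0, -68, 1]

```text
time_s: 0.9
ee_pos: [0.485, 0.2512, 0.201]
tool_rot: [[0.077, 0.997, 0.0], [0.997, -0.077, -0.001], [-0.001, 0.0, -1.0]]
wrist_force: [0.0, 0.2, -0.2]
finger_gap: 0.0855
```

Request:
step_arm:
  plan: [0, -0.38, 0, 0, 0, -3.5, 1, 0, -0.38, 0, 0, 0, -3.5, 1, 0, -0.38, 0, 0, 0, -3.5, 1, 0, -0.38, 0, 0, 0, -3.5, 1, 0, -0.38, 0, 0, 0, -3.5, 1, 0, -0.38, 0, 0, 0, -3.5, 1, 0, -0.38, 0, 0, 0, -3.5, 1, 0, -0.38, 0, 0, 0, -3.5, 1]

```text
time_s: 1.7
ee_pos: [0.483, -0.1293, 0.2015]
tool_rot: [[0.133, 0.991, 0.0], [0.991, -0.133, -0.001], [-0.001, 0.0, -1.0]]
wrist_force: [0.0, -0.8, 0.6]
finger_gap: 0.0851
```

Request:
step_arm:
  plan: [0, -0.02, 0, 0, 0, 0, 1, 0, -0.02, 0, 0, 0, 0, 1, 0, -0.02, 0, 0, 0, 0, 1]

```text
time_s: 2.0
ee_pos: [0.4835, -0.1449, 0.201]
tool_rot: [[0.129, 0.992, -0.001], [0.992, -0.129, 0.0], [0.0, -0.001, -1.0]]
wrist_force: [-0.5, 0.8, -0.4]
finger_gap: 0.0853
```

```bash
cat >> h.py <<'E'
def wshot(name):
    s=get_state(); im=cams.grab_frame("wrist"); cv2.imwrite(f"pics/{name}.png",im)
    np.savez(f"pics/{name}.npz",p=s["ee_pos"],R=s["tool_rot"]); return s
def wr2w(name,uv,z):
    d=np.load(f"pics/{name}.npz"); m=cams.camera_model("wrist");K=m["camera_matrix"];T=m["T_tool_cam"]
    v=(np.atleast_2d(uv)-K[:2,2])/K[0,0]; r=np.linalg.norm(v,axis=1,keepdims=True)
    ray=np.c_[v/r*np.sin(r),np.cos(r)]@(d["R"]@T[:3,:3]).T; c=d["p"]+d["R"]@T[:3,3]
    return c+ray*((z-c[2])/ray[:,2])[:,None]
E
python3 -c "
from h import *
s=wshot('w1');print(s['time_s'],s['ee_pos'],s['tool_rot'],s['q'])"
```

```text
2.0 [ 0.4835 -0.1449  0.201 ] [[ 0.1292  0.9916 -0.0007]
 [ 0.9916 -0.1292  0.0004]
 [ 0.0003 -0.0008 -1.    ]] [-13.8394  15.8483  31.5833 115.2462 -10.5191  51.679   15.911 ]
```

View pics/w1.png

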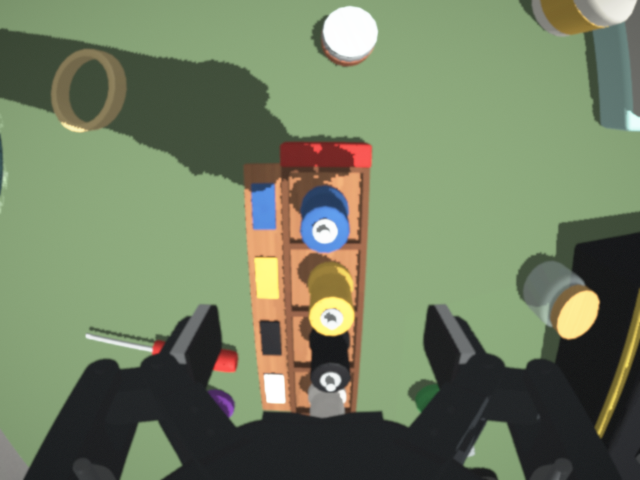

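The wrist view shows the red block at (326,155) with the blue top at (325,231), yellow (331,318) and black (329,379) in line below it; white is hidden behind the gripper.

```bash
python3 -c "
from h import *
for z in (.08,.09): print(wr2w('w1',[(325,231),(331,318),(329,379)],z))"
```

```text
[[ 0.4853 -0.1463  0.08  ]
 [ 0.4806 -0.2211  0.08  ]
 [ 0.471  -0.2863  0.08  ]]
[[ 0.4856 -0.1432  0.09  ]
 [ 0.4811 -0.2152  0.09  ]
 [ 0.4719 -0.2778  0.09  ]]
```

Request:
step_arm:
  plan: [0, -0.001, -0.045, 0, 0, 0, 1, 0, -0.001, -0.09, 0, 0, 0, 1, 0, -0.001, -0.13, 0, 0, 0, 1, 0, -0.001, -0.155, 0, 0, 0, 1, 0, -0.001, -0.167, 0, 0, 0, 1, 0, -0.001, -0.167, 0, 0, 0, 1]
  force: 30

```text
time_s: 2.65
ee_pos: [0.4831, -0.145, 0.0331]
tool_rot: [[0.127, 0.992, -0.003], [0.992, -0.127, 0.001], [0.0, -0.003, -1.0]]
wrist_force: [-0.6, 0.6, 0.2]
finger_gap: 0.0854
```

Request:
step_arm:
  plan: [0, 0, 0, 0, 0, 0, 0.35, 0, 0, 0, 0, 0, 0, 0.35, 0, 0, 0, 0, 0, 0, 0.35, 0, 0, 0, 0, 0, 0, 0.35, 0, 0, 0, 0, 0, 0, 0.35, 0, 0, 0, 0, 0, 0, 0.35]

```text
time_s: 3.25
ee_pos: [0.4847, -0.1462, 0.0355]
tool_rot: [[0.129, 0.992, 0.002], [0.992, -0.129, 0.0], [0.0, 0.002, -1.0]]
wrist_force: [0.4, 0.6, 7.9]
finger_gap: 0.0374
```

Request:
step_arm:
  plan: [0, 0, 0.008, 0, 0, 0, 0.3, 0, 0, 0.025, 0, 0, 0, 0.3, 0, 0, 0.055, 0, 0, 0, 0.3, 0, 0, 0.09, 0, 0, 0, 0.3, 0, 0, 0.115, 0, 0, 0, 0.3, 0, 0.01, 0.13, 0, 0, 0, 0.3, 0.002, 0.035, 0.136, 0, 0, 1.5, 0.3, 0.006, 0.07, 0.136, 0, 0, 3, 0.3]

```text
time_s: 4.05
ee_pos: [0.4902, -0.0773, 0.1721]
tool_rot: [[0.08, 0.997, 0.003], [0.997, -0.08, -0.0], [-0.0, 0.003, -1.0]]
wrist_force: [0.5, 0.1, -1.7]
finger_gap: 0.0371
```

Request:
step_arm:
  plan: [0.005, 0.04, 0, 0, 0, 1.5, 0.3, 0.01, 0.08, 0, 0, 0, 3, 0.3, 0.015, 0.12, 0, 0, 0, 4.5, 0.3, 0.02, 0.15, 0, 0, 0, 6, 0.3, 0.024, 0.175, 0, 0, 0, 7, 0.3, 0.026, 0.195, 0, 0, 0, 7.2, 0.3, 0.0265, 0.201, 0, 0, 0, 7.2, 0.3, 0.0265, 0.201, 0, 0, 0, 7.2, 0.3]

```text
time_s: 4.85
ee_pos: [0.516, 0.1251, 0.1704]
tool_rot: [[-0.05, 0.999, -0.0], [0.999, 0.05, -0.0], [-0.0, -0.0, -1.0]]
wrist_force: [0.3, 0.5, -1.7]
finger_gap: 0.0371
```

```bash
python3 -c "
from h import *
s=wshot('w2');print(s['time_s'],s['ee_pos'],s['tool_rot'],s['wrist_force'],s['finger_gap'])"
```

```text
4.85 [0.516  0.1251 0.1704] [[-0.0503  0.9987 -0.0001]
 [ 0.9987  0.0503 -0.0002]
 [-0.0002 -0.0001 -1.    ]] [ 0.3093  0.5147 -1.6647] 0.03705105390117862
```

View pics/w2.png

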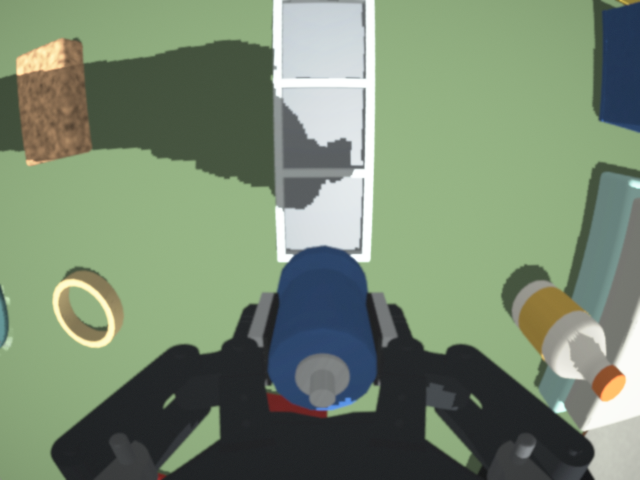

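Blue is held centred between the fingers (foot top at (322,375)). The metal rack's wall crossings are at v≈82, 173 and 258, and I'll check them against the fit.

```bash
python3 -c "
from h import *
P=wr2w('w2',[(281,82),(367,82),(278,173),(370,173),(276,258),(367,258)],.02);print(P)
o=np.array([.5102,.233]);t=np.radians(2.82);R=np.array([[np.cos(t),-np.sin(t)],[np.sin(t),np.cos(t)]])
print((P[:,:2]-o)@R*1e3)"
```

```text
[[0.4788 0.2341 0.02  ]
 [0.5453 0.2375 0.02  ]
 [0.479  0.1615 0.02  ]
 [0.5524 0.1652 0.02  ]
 [0.4784 0.0887 0.02  ]
 [0.556  0.0925 0.02  ]]
[[ -31.3213    2.6767]
 [  35.2658    2.7834]
 [ -34.7101  -69.8707]
 [  38.7796  -69.8155]
 [ -38.8417 -142.6021]
 [  38.834  -142.5865]]
```

Walls come out at rack y ≈ +2.7, −70 and −142.6, so the fit holds to about 2 mm. Lowering.

Request:
step_arm:
  plan: [0, 0.001, -0.03, 0, 0, 0, 0.3, 0, 0.001, -0.065, 0, 0, 0, 0.3, 0, 0.001, -0.095, 0, 0, 0, 0.3, 0, 0.001, -0.115, 0, 0, 0, 0.3, 0, 0.001, -0.125, 0, 0, 0, 0.3, 0, 0.001, -0.13, 0, 0, 0, 0.3, 0, 0.001, -0.132, 0, 0, 0, 0.3, 0, 0.001, -0.132, 0, 0, 0, 0.3]

```text
time_s: 5.7
ee_pos: [0.517, 0.1256, 0.039]
tool_rot: [[-0.048, 0.999, 0.001], [0.999, 0.048, 0.0], [0.0, 0.001, -1.0]]
wrist_force: [0.5, -0.6, -0.9]
finger_gap: 0.0373
```

Request:
step_arm:
  plan: [0, 0, -0.001, 0, 0, 0, 0.3, 0, 0, -0.002, 0, 0, 0, 0.3, 0, 0, -0.002, 0, 0, 0, 0.3]

```text
time_s: 6.0
ee_pos: [0.5165, 0.1259, 0.0366]
tool_rot: [[-0.049, 0.999, 0.001], [0.999, 0.049, 0.0], [0.0, 0.001, -1.0]]
wrist_force: [-0.7, -0.2, -1.0]
finger_gap: 0.0373
```

Request:
step_arm:
  plan: [0, 0, -0.001, 0, 0, 0, 0.3, 0, 0, -0.0015, 0, 0, 0, 0.3, 0, 0, -0.0015, 0, 0, 0, 0.3]

```text
time_s: 6.3
ee_pos: [0.5166, 0.1259, 0.0355]
tool_rot: [[-0.049, 0.999, 0.0], [0.999, 0.049, 0.0], [0.0, 0.0, -1.0]]
wrist_force: [-1.3, 0.2, 6.6]
finger_gap: 0.0374
```

Request:
step_arm:
  plan: [0, 0, 0, 0, 0, 0, 0.5, 0, 0, 0, 0, 0, 0, 0.7, 0, 0, 0, 0, 0, 0, 1, 0, 0, 0, 0, 0, 0, 1, 0, 0, 0, 0, 0, 0, 1, 0, 0, 0.02, 0, 0, 0, 1, 0, 0, 0.06, 0, 0, 0, 1, 0, 0, 0.1, 0, 0, 0, 1]

```text
time_s: 7.1
ee_pos: [0.5156, 0.1254, 0.1353]
tool_rot: [[-0.049, 0.999, -0.002], [0.999, 0.049, -0.001], [-0.001, -0.002, -1.0]]
wrist_force: [0.8, 0.2, -0.1]
finger_gap: 0.0856
```

Request:
step_arm:
  plan: [0, -0.01, 0.03, 0, 0, 0, 1, -0.004, -0.055, 0.035, 0, 0, -2, 1, -0.008, -0.1, 0.035, 0, 0, -4, 1, -0.013, -0.148, 0.035, 0, 0, -6, 1, -0.018, -0.196, 0.035, 0, 0, -8, 1, -0.024, -0.244, 0.035, 0, 0, -10.2, 1, -0.03, -0.29, 0.035, 0, 0, -10.2, 1, -0.0365, -0.32, 0.035, 0, 0, -10.2, 1]

```text
time_s: 7.9
ee_pos: [0.479, -0.1979, 0.1701]
tool_rot: [[0.132, 0.991, 0.001], [0.991, -0.132, -0.001], [-0.001, 0.001, -1.0]]
wrist_force: [0.3, -0.7, -0.6]
finger_gap: 0.0857
```

```bash
python3 -c "
from h import *
s=wshot('w3');print(s['time_s'],s['ee_pos'],s['q'],s['tool_rot'])
cv2.imwrite('pics/top1.png',cv2.resize(cams.grab_frame('top')[170:300,90:510],None,fx=1.9,fy=1.9,interpolation=cv2.INTER_CUBIC))"
```

```text
7.9 [ 0.479  -0.1979  0.1701] [ -8.2589  20.1402  32.7716 115.1405 -14.3203  48.5551  24.8785] [[ 0.1321  0.9912  0.0006]
 [ 0.9912 -0.1321 -0.0013]
 [-0.0012  0.0008 -1.    ]]
```

View pics/w3.png

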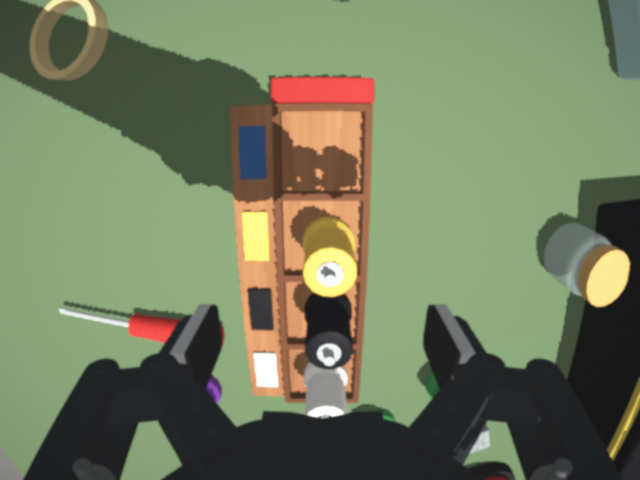

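View pics/top1.png

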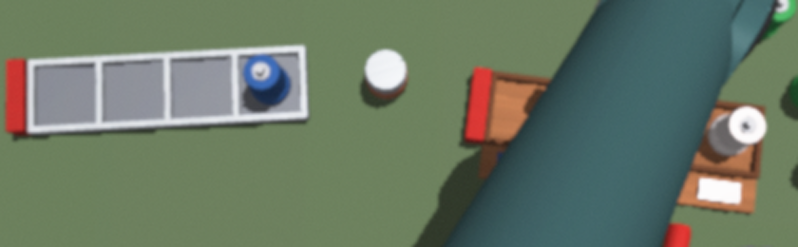

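Blue stands upright in the far pocket (top at about (264,70) in the crop, inside the walls). In the wrist view yellow's top is at (330,272), black's at (328,352) and white's at about (326,409).

```bash
python3 -c "
from h import *
print(wr2w('w3',[(330,272),(328,352),(326,412)],.08))"
```

```text
[[ 0.4814 -0.2194  0.08  ]
 [ 0.4715 -0.2862  0.08  ]
 [ 0.4616 -0.3515  0.08  ]]
```

Request:
step_arm:
  plan: [0, -0.02, -0.015, 0, 0, 0, 1, 0.0005, -0.026, -0.045, 0, 0, 0, 1, 0.0005, -0.026, -0.085, 0, 0, 0, 1, 0.0005, -0.026, -0.115, 0, 0, 0, 1, 0.0005, -0.026, -0.13, 0, 0, 0, 1, 0.0005, -0.026, -0.1345, 0, 0, 0, 1, 0.0005, -0.026, -0.1345, 0, 0, 0, 1]

```text
time_s: 8.7
ee_pos: [0.4807, -0.22, 0.0355]
tool_rot: [[0.128, 0.992, 0.0], [0.992, -0.128, -0.0], [0.0, 0.0, -1.0]]
wrist_force: [-0.1, -0.6, 0.0]
finger_gap: 0.0854
```

Request:
step_arm:
  plan: [0, 0, 0, 0, 0, 0, 0.3, 0, 0, 0, 0, 0, 0, 0.3, 0, 0, 0, 0, 0, 0, 0.3, 0, 0, 0, 0, 0, 0, 0.3, 0, 0, 0, 0, 0, 0, 0.3, 0, 0, 0, 0, 0, 0, 0.3]

```text
time_s: 9.3
ee_pos: [0.481, -0.2203, 0.0362]
tool_rot: [[0.129, 0.992, 0.001], [0.992, -0.129, 0.0], [0.0, 0.001, -1.0]]
wrist_force: [-1.4, 0.2, 6.7]
finger_gap: 0.0376
```

Request:
step_arm:
  plan: [0, 0, 0.008, 0, 0, 0, 0.3, 0, 0, 0.025, 0, 0, 0, 0.3, 0, 0, 0.055, 0, 0, 0, 0.3, 0, 0, 0.09, 0, 0, 0, 0.3, 0, 0, 0.118, 0, 0, 0, 0.3, 0, 0.012, 0.132, 0, 0, 0, 0.3, 0.002, 0.04, 0.135, 0, 0, 1, 0.3, 0.006, 0.08, 0.135, 0, 0, 2, 0.3]

```text
time_s: 10.1
ee_pos: [0.4864, -0.1415, 0.1718]
tool_rot: [[0.098, 0.995, 0.003], [0.995, -0.098, -0.001], [-0.001, 0.003, -1.0]]
wrist_force: [0.8, 1.1, -0.8]
finger_gap: 0.0374
```

Request:
step_arm:
  plan: [0.003, 0.043, 0, 0, 0, 1, 0.3, 0.006, 0.088, 0, 0, 0, 2, 0.3, 0.01, 0.135, 0, 0, 0, 3.5, 0.3, 0.013, 0.182, 0, 0, 0, 5, 0.3, 0.017, 0.229, 0, 0, 0, 6, 0.3, 0.02, 0.27, 0, 0, 0, 7.5, 0.3, 0.023, 0.303, 0, 0, 0, 8.2, 0.3, 0.025, 0.325, 0, 0, 0, 8.2, 0.3]

```text
time_s: 10.9
ee_pos: [0.5108, 0.1879, 0.1706]
tool_rot: [[-0.052, 0.999, 0.0], [0.999, 0.052, 0.001], [0.001, 0.0, -1.0]]
wrist_force: [0.3, 0.2, -0.7]
finger_gap: 0.0374
```

Request:
step_arm:
  plan: [0.0005, 0.011, -0.01, 0, 0, 0, 0.3, 0.0005, 0.013, -0.035, 0, 0, 0, 0.3, 0.0005, 0.013, -0.07, 0, 0, 0, 0.3, 0.0005, 0.013, -0.1, 0, 0, 0, 0.3, 0.0005, 0.013, -0.12, 0, 0, 0, 0.3, 0.0005, 0.013, -0.129, 0, 0, 0, 0.3, 0.0005, 0.013, -0.132, 0, 0, 0, 0.3, 0.0005, 0.013, -0.132, 0, 0, 0, 0.3]

```text
time_s: 11.7
ee_pos: [0.5121, 0.1973, 0.0385]
tool_rot: [[-0.048, 0.999, 0.0], [0.999, 0.048, -0.0], [-0.0, 0.0, -1.0]]
wrist_force: [0.9, -0.1, 0.3]
finger_gap: 0.0378
```

Request:
step_arm:
  plan: [0, 0, -0.001, 0, 0, 0, 0.3, 0, 0, -0.002, 0, 0, 0, 0.3, 0, 0, -0.002, 0, 0, 0, 0.3]

```text
time_s: 12.0
ee_pos: [0.5121, 0.198, 0.0369]
tool_rot: [[-0.049, 0.999, 0.001], [0.999, 0.049, 0.001], [0.001, 0.001, -1.0]]
wrist_force: [0.2, 0.8, -1.0]
finger_gap: 0.0372
```

Request:
step_arm:
  plan: [0, 0, -0.001, 0, 0, 0, 0.3, 0, 0, -0.0015, 0, 0, 0, 0.3, 0, 0, -0.0015, 0, 0, 0, 0.3]

```text
time_s: 12.3
ee_pos: [0.5122, 0.1981, 0.0362]
tool_rot: [[-0.049, 0.999, 0.001], [0.999, 0.049, 0.001], [0.001, 0.001, -1.0]]
wrist_force: [-2.9, -0.4, 11.0]
finger_gap: 0.0375
```

Request:
step_arm:
  plan: [0, 0, 0, 0, 0, 0, 0.5, 0, 0, 0, 0, 0, 0, 0.7, 0, 0, 0, 0, 0, 0, 1, 0, 0, 0, 0, 0, 0, 1, 0, 0, 0, 0, 0, 0, 1, 0, 0, 0.02, 0, 0, 0, 1, 0, 0, 0.06, 0, 0, 0, 1, 0, 0, 0.1, 0, 0, 0, 1]

```text
time_s: 13.1
ee_pos: [0.5112, 0.1973, 0.1352]
tool_rot: [[-0.049, 0.999, -0.002], [0.999, 0.049, -0.001], [-0.001, -0.002, -1.0]]
wrist_force: [0.6, 1.1, 0.1]
finger_gap: 0.0849
```

Request:
step_arm:
  plan: [0, -0.01, 0.03, 0, 0, 0, 1, -0.004, -0.055, 0.035, 0, 0, -1, 1, -0.008, -0.1, 0.035, 0, 0, -2, 1, -0.012, -0.148, 0.035, 0, 0, -4, 1, -0.016, -0.196, 0.035, 0, 0, -6, 1, -0.02, -0.244, 0.035, 0, 0, -8, 1, -0.025, -0.292, 0.035, 0, 0, -10.2, 1, -0.03, -0.34, 0.035, 0, 0, -10.2, 1]

```text
time_s: 13.9
ee_pos: [0.4814, -0.144, 0.17]
tool_rot: [[0.129, 0.992, 0.001], [0.992, -0.129, 0.0], [0.0, 0.001, -1.0]]
wrist_force: [1.5, 0.8, 0.7]
finger_gap: 0.0854
```

Request:
step_arm:
  plan: [-0.005, -0.045, 0, 0, 0, 0, 1, -0.01, -0.09, 0, 0, 0, 0, 1, -0.011, -0.12, 0, 0, 0, 0, 1, -0.011, -0.13, 0, 0, 0, 0, 1, -0.011, -0.13, 0, 0, 0, 0, 1]

```text
time_s: 14.4
ee_pos: [0.4704, -0.2735, 0.1697]
tool_rot: [[0.131, 0.991, -0.0], [0.991, -0.131, -0.0], [-0.0, -0.0, -1.0]]
wrist_force: [0.8, 0.9, 0.2]
finger_gap: 0.0857
```

```bash
python3 -c "
from h import *
s=wshot('w4');print(s['time_s'],s['ee_pos'],s['q'],s['tool_rot'])
cv2.imwrite('pics/top2.png',cv2.resize(cams.grab_frame('top')[170:300,90:510],None,fx=1.9,fy=1.9,interpolation=cv2.INTER_CUBIC))"
```

```text
14.4 [ 0.4704 -0.2735  0.1697] [ -0.8622  23.0829  34.371  111.742  -16.7271  50.103   34.6838] [[ 0.1313  0.9913 -0.0003]
 [ 0.9913 -0.1313 -0.0004]
 [-0.0005 -0.0003 -1.    ]]
```

View pics/w4.png

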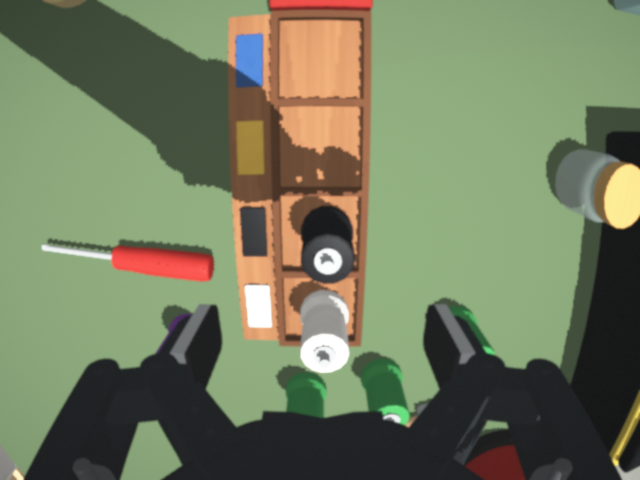

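View pics/top2.png

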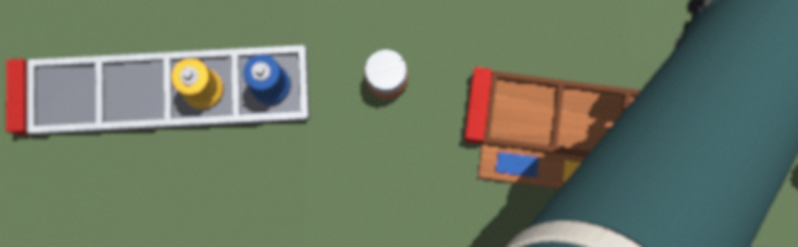

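Yellow and blue stand upright in their pockets (tops at (188,75) and (262,70) in the crop). In the wrist view black's top is at (327,259) and white's at (325,352); green ones stand beyond white at about (306,395), (388,405) and (465,320).

```bash
python3 -c "
from h import *
print(wr2w('w4',[(327,259),(325,352)],.08))
print(px2w('top',[(497,172),(527,212),(533,253),(490,310)],.07))"
```

```text
[[ 0.472  -0.2849  0.08  ]
 [ 0.4607 -0.361   0.08  ]]
[[ 0.5871 -0.401   0.07  ]
 [ 0.5068 -0.4551  0.07  ]
 [ 0.4264 -0.4615  0.07  ]
 [ 0.3182 -0.3727  0.07  ]]
```

Request:
step_arm:
  plan: [0.001, -0.013, -0.015, 0, 0, 0, 1, 0.001, -0.0135, -0.045, 0, 0, 0, 1, 0.001, -0.0135, -0.085, 0, 0, 0, 1, 0.001, -0.0135, -0.115, 0, 0, 0, 1, 0.001, -0.0135, -0.13, 0, 0, 0, 1, 0.001, -0.0135, -0.1345, 0, 0, 0, 1, 0.001, -0.0135, -0.1345, 0, 0, 0, 1]

```text
time_s: 15.2
ee_pos: [0.4724, -0.2852, 0.0356]
tool_rot: [[0.128, 0.992, 0.0], [0.992, -0.128, 0.0], [0.0, 0.0, -1.0]]
wrist_force: [-0.3, -0.2, 0.5]
finger_gap: 0.0855
```

Request:
step_arm:
  plan: [0, 0, 0, 0, 0, 0, 0.3, 0, 0, 0, 0, 0, 0, 0.3, 0, 0, 0, 0, 0, 0, 0.3, 0, 0, 0, 0, 0, 0, 0.3, 0, 0, 0, 0, 0, 0, 0.3, 0, 0, 0, 0, 0, 0, 0.3]

```text
time_s: 15.8
ee_pos: [0.4724, -0.286, 0.0363]
tool_rot: [[0.129, 0.992, 0.002], [0.992, -0.129, -0.0], [-0.0, 0.002, -1.0]]
wrist_force: [-0.7, 0.6, 6.3]
finger_gap: 0.0375
```

Request:
step_arm:
  plan: [0, 0, 0.008, 0, 0, 0, 0.3, 0, 0, 0.025, 0, 0, 0, 0.3, 0, 0, 0.055, 0, 0, 0, 0.3, 0, 0, 0.09, 0, 0, 0, 0.3, 0, 0, 0.118, 0, 0, 0, 0.3, 0, 0.012, 0.132, 0, 0, 0, 0.3, 0.002, 0.04, 0.135, 0, 0, 0, 0.3, 0.006, 0.08, 0.135, 0, 0, 1, 0.3]

```text
time_s: 16.6
ee_pos: [0.4777, -0.2071, 0.1717]
tool_rot: [[0.115, 0.993, 0.002], [0.993, -0.115, -0.002], [-0.001, 0.003, -1.0]]
wrist_force: [0.3, 0.2, -0.2]
finger_gap: 0.0373
```

Request:
step_arm:
  plan: [0.003, 0.043, 0, 0, 0, 1, 0.3, 0.006, 0.088, 0, 0, 0, 2, 0.3, 0.009, 0.135, 0, 0, 0, 3, 0.3, 0.012, 0.182, 0, 0, 0, 4, 0.3, 0.015, 0.229, 0, 0, 0, 5, 0.3, 0.018, 0.276, 0, 0, 0, 6, 0.3, 0.021, 0.32, 0, 0, 0, 7, 0.3, 0.024, 0.36, 0, 0, 0, 8, 0.3]

```text
time_s: 17.4
ee_pos: [0.5014, 0.1565, 0.1707]
tool_rot: [[-0.03, 1.0, 0.0], [1.0, 0.03, 0.0], [0.0, 0.0, -1.0]]
wrist_force: [0.5, -0.2, -0.8]
finger_gap: 0.0371
```

Request:
step_arm:
  plan: [0.002, 0.035, 0, 0, 0, 0.5, 0.3, 0.004, 0.07, 0, 0, 0, 1, 0.3, 0.0055, 0.095, 0, 0, 0, 1.2, 0.3, 0.0065, 0.11, 0, 0, 0, 1.2, 0.3, 0.0065, 0.1155, -0.01, 0, 0, 1.2, 0.3, 0.0065, 0.1155, -0.035, 0, 0, 1.2, 0.3, 0.0065, 0.1155, -0.07, 0, 0, 1.2, 0.3, 0.0065, 0.1155, -0.1, 0, 0, 1.2, 0.3]

```text
time_s: 18.2
ee_pos: [0.508, 0.2677, 0.0686]
tool_rot: [[-0.047, 0.999, -0.001], [0.999, 0.047, -0.001], [-0.001, -0.001, -1.0]]
wrist_force: [-0.5, -0.1, -1.3]
finger_gap: 0.0374
```

Request:
step_arm:
  plan: [0, 0, -0.02, 0, 0, 0, 0.3, 0, 0, -0.029, 0, 0, 0, 0.3, 0, 0, -0.032, 0, 0, 0, 0.3, 0, 0, -0.033, 0, 0, 0, 0.3, 0, 0, -0.034, 0, 0, 0, 0.3, 0, 0, -0.035, 0, 0, 0, 0.3, 0, 0, -0.035, 0, 0, 0, 0.3]

```text
time_s: 18.9
ee_pos: [0.509, 0.2702, 0.0363]
tool_rot: [[-0.049, 0.999, 0.002], [0.999, 0.049, 0.001], [0.001, 0.002, -1.0]]
wrist_force: [-0.3, -0.9, 3.5]
finger_gap: 0.0376
```

Request:
step_arm:
  plan: [0, 0, -0.0005, 0, 0, 0, 0.5, 0, 0, 0, 0, 0, 0, 0.7, 0, 0, 0, 0, 0, 0, 1, 0, 0, 0, 0, 0, 0, 1, 0, 0, 0, 0, 0, 0, 1, 0, 0, 0.02, 0, 0, 0, 1, 0, 0, 0.06, 0, 0, 0, 1, 0, 0, 0.1, 0, 0, 0, 1]

```text
time_s: 19.7
ee_pos: [0.5077, 0.2693, 0.1357]
tool_rot: [[-0.049, 0.999, -0.002], [0.999, 0.049, -0.002], [-0.002, -0.002, -1.0]]
wrist_force: [0.6, 0.9, 0.8]
finger_gap: 0.0853
```

Request:
step_arm:
  plan: [0, -0.01, 0.03, 0, 0, 0, 1, -0.003, -0.055, 0.035, 0, 0, -1, 1, -0.006, -0.1, 0.035, 0, 0, -2, 1, -0.01, -0.148, 0.035, 0, 0, -3, 1, -0.013, -0.196, 0.035, 0, 0, -4, 1, -0.016, -0.244, 0.035, 0, 0, -5, 1, -0.02, -0.292, 0.035, 0, 0, -6, 1, -0.024, -0.34, 0.035, 0, 0, -7, 1]

```text
time_s: 20.5
ee_pos: [0.4839, -0.072, 0.1705]
tool_rot: [[0.074, 0.997, 0.001], [0.997, -0.074, 0.0], [0.0, 0.001, -1.0]]
wrist_force: [1.9, -0.7, -0.2]
finger_gap: 0.0853
```

Request:
step_arm:
  plan: [-0.004, -0.045, 0, 0, 0, -1, 1, -0.008, -0.09, 0, 0, 0, -2, 1, -0.012, -0.135, 0, 0, 0, -3, 1, -0.016, -0.18, 0, 0, 0, -3.2, 1, -0.02, -0.225, 0, 0, 0, -3.2, 1, -0.0235, -0.265, 0, 0, 0, -3.2, 1, -0.0245, -0.277, 0, 0, 0, -3.2, 1, -0.0245, -0.277, 0, 0, 0, -3.2, 1]

```text
time_s: 21.3
ee_pos: [0.4588, -0.3493, 0.1702]
tool_rot: [[0.133, 0.991, -0.001], [0.991, -0.133, -0.001], [-0.001, -0.0, -1.0]]
wrist_force: [-0.0, 1.0, -0.9]
finger_gap: 0.0856
```

```bash
python3 -c "
from h import *
s=wshot('w5');print(s['time_s'],s['ee_pos'],s['q'],s['tool_rot'])
a=cv2.imread('pics/w5.png')[60:420,180:480]
b=cv2.resize(cams.grab_frame('top')[185:250,90:260],None,fx=2.9,fy=2.9,interpolation=cv2.INTER_CUBIC)
o=np.zeros((360,800,3),np.uint8);o[:,:300]=a;o[:b.shape[0],302:302+b.shape[1]]=b[:,:498]
cv2.imwrite('pics/c5.png',o)"
```

```text
21.3 [ 0.4588 -0.3493  0.1702] [  6.4383  26.5173  35.6395 107.3273 -19.1497  52.1773  43.5226] [[ 0.1325  0.9912 -0.0005]
 [ 0.9912 -0.1325 -0.001 ]
 [-0.001  -0.0004 -1.    ]]
```

View pics/c5.png

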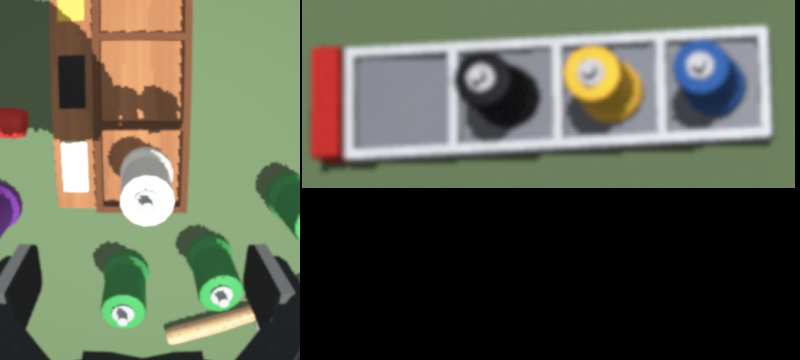

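Black, yellow and blue stand upright in order in the metal rack, with the pocket by the red block free. White's top is at (327,260) in the full wrist frame.

```bash
python3 -c "
from h import *
print(wr2w('w5',[(327,260)],.08))"
```

```text
[[ 0.4602 -0.3618  0.08  ]]
```

Request:
step_arm:
  plan: [0, -0.014, -0.015, 0, 0, 0, 1, 0, -0.015, -0.045, 0, 0, 0, 1, 0, -0.015, -0.085, 0, 0, 0, 1, 0, -0.015, -0.115, 0, 0, 0, 1, 0, -0.015, -0.13, 0, 0, 0, 1, 0, -0.015, -0.135, 0, 0, 0, 1, 0, -0.015, -0.135, 0, 0, 0, 1]

```text
time_s: 22.1
ee_pos: [0.4604, -0.3616, 0.0356]
tool_rot: [[0.127, 0.992, 0.0], [0.992, -0.127, 0.0], [0.0, 0.0, -1.0]]
wrist_force: [1.2, 0.3, 0.5]
finger_gap: 0.0855
```

Request:
step_arm:
  plan: [0, 0, 0, 0, 0, 0, 0.3, 0, 0, 0, 0, 0, 0, 0.3, 0, 0, 0, 0, 0, 0, 0.3, 0, 0, 0, 0, 0, 0, 0.3, 0, 0, 0, 0, 0, 0, 0.3, 0, 0, 0, 0, 0, 0, 0.3]

```text
time_s: 22.7
ee_pos: [0.4603, -0.3625, 0.0363]
tool_rot: [[0.129, 0.992, 0.001], [0.992, -0.129, -0.0], [-0.0, 0.001, -1.0]]
wrist_force: [-1.3, 0.6, 6.6]
finger_gap: 0.0374
```

Request:
step_arm:
  plan: [0, 0, 0.008, 0, 0, 0, 0.3, 0, 0, 0.025, 0, 0, 0, 0.3, 0, 0, 0.055, 0, 0, 0, 0.3, 0, 0, 0.09, 0, 0, 0, 0.3, 0, 0, 0.118, 0, 0, 0, 0.3, 0, 0.012, 0.132, 0, 0, 0, 0.3, 0.002, 0.04, 0.135, 0, 0, 0, 0.3, 0.005, 0.08, 0.135, 0, 0, 0, 0.3]

```text
time_s: 23.5
ee_pos: [0.4648, -0.2839, 0.1726]
tool_rot: [[0.133, 0.991, 0.003], [0.991, -0.133, -0.002], [-0.002, 0.003, -1.0]]
wrist_force: [0.7, 0.1, -1.6]
finger_gap: 0.0375
```

Request:
step_arm:
  plan: [0.003, 0.044, 0, 0, 0, 0.5, 0.3, 0.005, 0.09, 0, 0, 0, 1, 0.3, 0.008, 0.137, 0, 0, 0, 2, 0.3, 0.011, 0.184, 0, 0, 0, 3, 0.3, 0.014, 0.231, 0, 0, 0, 4, 0.3, 0.017, 0.278, 0, 0, 0, 4.7, 0.3, 0.02, 0.325, 0, 0, 0, 5.4, 0.3, 0.022, 0.37, 0, 0, 0, 6, 0.3]

```text
time_s: 24.3
ee_pos: [0.4869, 0.0897, 0.1716]
tool_rot: [[0.024, 1.0, 0.002], [1.0, -0.024, 0.001], [0.001, 0.002, -1.0]]
wrist_force: [0.7, -0.5, -1.0]
finger_gap: 0.0372
```

Request:
step_arm:
  plan: [0.003, 0.045, 0, 0, 0, 1, 0.3, 0.006, 0.09, 0, 0, 0, 2, 0.3, 0.009, 0.135, 0, 0, 0, 3, 0.3, 0.012, 0.175, 0, 0, 0, 4.2, 0.3, 0.015, 0.21, 0, 0, 0, 4.2, 0.3, 0.017, 0.237, 0, 0, 0, 4.2, 0.3, 0.018, 0.251, 0, 0, 0, 4.2, 0.3, 0.018, 0.254, 0, 0, 0, 4.2, 0.3]

```text
time_s: 25.1
ee_pos: [0.5045, 0.3431, 0.1707]
tool_rot: [[-0.051, 0.999, 0.0], [0.999, 0.051, 0.0], [0.0, 0.0, -1.0]]
wrist_force: [0.0, 0.1, -0.8]
finger_gap: 0.0374
```

Request:
step_arm:
  plan: [0, 0, -0.02, 0, 0, 0, 0.3, 0, 0, -0.055, 0, 0, 0, 0.3, 0, 0, -0.09, 0, 0, 0, 0.3, 0, 0, -0.115, 0, 0, 0, 0.3, 0, 0, -0.127, 0, 0, 0, 0.3, 0, 0, -0.131, 0, 0, 0, 0.3, 0, 0, -0.133, 0, 0, 0, 0.3, 0, 0, -0.133, 0, 0, 0, 0.3]

```text
time_s: 25.9
ee_pos: [0.5057, 0.3419, 0.0385]
tool_rot: [[-0.049, 0.999, 0.002], [0.999, 0.049, 0.001], [0.001, 0.002, -1.0]]
wrist_force: [0.2, -0.2, 0.1]
finger_gap: 0.0373
```

Request:
step_arm:
  plan: [0, 0, -0.001, 0, 0, 0, 0.3, 0, 0, -0.002, 0, 0, 0, 0.3, 0, 0, -0.002, 0, 0, 0, 0.3]

```text
time_s: 26.2
ee_pos: [0.5053, 0.3423, 0.0363]
tool_rot: [[-0.049, 0.999, 0.001], [0.999, 0.049, 0.001], [0.001, 0.001, -1.0]]
wrist_force: [-1.4, -0.4, 4.8]
finger_gap: 0.0372
```

Contact at 4.8 N. Releasing, rising straight up and backing off.

Request:
step_arm:
  plan: [0, 0, 0, 0, 0, 0, 0.5, 0, 0, 0, 0, 0, 0, 0.7, 0, 0, 0, 0, 0, 0, 1, 0, 0, 0, 0, 0, 0, 1, 0, 0, 0, 0, 0, 0, 1, 0, 0, 0.02, 0, 0, 0, 1, 0, 0, 0.06, 0, 0, 0, 1, 0, 0, 0.1, 0, 0, 0, 1]

```text
time_s: 27.0
ee_pos: [0.5043, 0.3413, 0.1356]
tool_rot: [[-0.049, 0.999, -0.001], [0.999, 0.049, -0.002], [-0.002, -0.002, -1.0]]
wrist_force: [0.5, -0.5, -0.2]
finger_gap: 0.0853
```

Request:
step_arm:
  plan: [0, 0.01, 0.04, 0, 0, 0, 1, -0.02, 0.05, 0.08, 0, 0, 0, 1, -0.04, 0.09, 0.1, 0, 0, 5, 1, -0.06, 0.125, 0.1, 0, 0, 10, 1, -0.08, 0.155, 0.1, 0, 0, 15, 1, -0.1, 0.18, 0.1, 0, 0, 20, 1, -0.11, 0.19, 0.1, 0, 0, 20, 1, -0.11, 0.19, 0.1, 0, 0, 20, 1]

```text
time_s: 27.8
ee_pos: [0.3928, 0.5331, 0.2348]
tool_rot: [[-0.389, 0.921, -0.001], [0.921, 0.389, -0.0], [0.0, -0.001, -1.0]]
wrist_force: [-0.2, 0.0, 0.0]
finger_gap: 0.0856
```

```bash
python3 -c "
from h import *
s=get_state();print(s['time_s'],s['ee_pos'],s['wrist_force'])
t=cams.grab_frame('top');c=cams.grab_frame('scene')
a=cv2.resize(t[180:255,85:265],None,fx=4.2,fy=4.2,interpolation=cv2.INTER_CUBIC)
b=cv2.resize(c[150:280,350:530],None,fx=2.1,fy=2.1,interpolation=cv2.INTER_CUBIC)
o=np.zeros((a.shape[0]+b.shape[0],a.shape[1],3),np.uint8);o[:a.shape[0]]=a;o[a.shape[0]:,:b.shape[1]]=b
o[a.shape[0]:,b.shape[1]:]=cv2.resize(t[150:330,320:560],(a.shape[1]-b.shape[1],b.shape[0]))
cv2.imwrite('pics/end.png',o)"
```

```text
27.8 [0.3928 0.5331 0.2348] [-0.2449  0.0322  0.0293]
```

View pics/end.png

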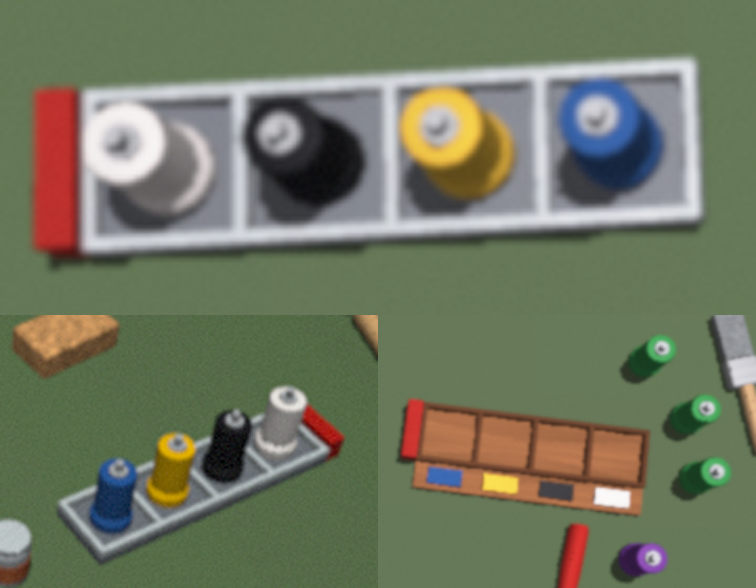

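Both views show white, black, yellow and blue from the red end, upright and each inside its own pocket. The wooden rack is empty and the green and purple ones haven't moved. Handing in.

```bash
python3 -c "
from h import *
print(bot.finish_job())"
```

```text
the job is handed in; nothing more can be done
None
```

All four feet are now in the metal rack in reverse order: white beside the red block, then black, yellow and blue in the far pocket. Each was lowered in 1 mm steps to contact (about 3.5–11 N at the wrist) before the fingers opened, and the job was handed in at about 28 s.

**Last checks:** the top and scene views show every foot upright inside its own pocket, the wooden rack empty, and the green and purple look-alikes where they were. The gripper was clear of everything, with wrist force near zero.

**Disagreements:**
- The top camera's corner fit of the wooden rack was about 5 mm short in length. I placed the grasps on the feet themselves instead, where the top and wrist cameras agreed to about 3 mm.
- An early wrist reading of white, partly hidden by the gripper, was about 12 mm off. I replaced it with a clear view.

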